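Slide the drip tray home under the glaze draining rack, then stand the pot over it

TASK

Slide the white drip tray flat along the table into the bay under the wire draining rack, between the side guides and clear of the underside of the wires, until it is fully home against the buffers of the back stop; go gently, because rack, guides and stop must not be rammed. Once the tray is home, stand the freshly glazed cream pot from the table upright on the wires over the tray, beside the pot that is already draining there, softly and without touching that pot. Leave everything else as it is.

Things in the scene. Friction and masses are not known exactly. Their poses are not given: they have to be found in the camera images.
- drain_rack: aluminium side guides of the rack, screwed to the table. Origin on the table midway between them; +x points into the bay, the way the tray goes in. Inner faces at y = +/-83 mm (the tray is 160 mm wide), 20 mm high, x = -60 to +150 mm; in front of that they flare out to 200 mm apart at x = -100 mm. Over 20 N on them is ramming
- stop_zone (a point): fixed mark on drain_rack at x = +85, z = 15 mm: middle of the stretch where the tray's far wall can meet the back stop. The stop is a cross rail with two rubber buffers (y = +/-45 mm), clamped in slots to suit the job; the buffers' faces may be up to 22 mm before or behind this mark, hard to see under the wires: find them by feel
- rack_deck: wire deck of the draining rack, fixed over the guides on four legs, same origin and axes as drain_rack. Its wires span x = -60 to +120 mm and y = +/-92 mm; underside 42 mm, top 50 mm above the table; free above
- drip_tray: white open pan with blue rim, loose, 0.34 to 0.6 kg. Origin under the pan's centre; pan 170 mm (x) by 160 mm (y), rim 36 mm high; +x end goes in first. A low apron at the -x end (84 mm wide, 10 mm high, to x = -144 mm) carries the handle. Sliding takes 2 to 6 N. The stop's sprung buffers add 3 N per mm, 4 mm at most, then are solid: 4 to 10 N over sliding is well seated, 20 N too much
- tray_handle (a point): centre of the tray's wooden handle: a bar on two thin stems, 50 mm long along the tray's x, 18 mm thick along y, 24 mm high, its middle 52 mm above the table and 115 mm behind the tray's origin; axes as the tray. Gripped from above with the fingers closing along y. When the tray is home its middle stays 30 mm or more outside the wires
- glazed_pot: cream thrown pot that stands on the table, straight and plain, mouth up, about 62 mm across the rim, narrower at the foot, 61 mm high, about 0.1 kg; origin at the centre of its foot. It starts either right of or left of the middle at the near side
- drained_pot: wider, lower cream pot that already stands on the wires, on the +y half of the deck, about midway along: 74 mm across, 41 mm high; origin at the centre of its foot; loose, must stay where it is
- bird: black bird figure on the table, 66 x 64 x 90 mm, loose bystander, origin at the centre of its underside; it and the glazed pot may have swapped places
- bear: pale cast bear on the table at the far left, 64 x 60 x 87 mm, loose bystander, origin at the centre of its underside
- jar_red: red underglaze bottle at the right edge, 47 mm across, 104 mm high, loose bystander, origin at the centre of its underside
- jar_blue: blue underglaze bottle at the right edge, 47 mm across, 100 mm high, loose bystander, origin at the centre of its underside
Things that resemble listed ones, but are neither listed nor needed, are in the scene too. What is shaped like the glazed_pot but purple or red is not meant.

How it is judged:
By the outcome, as a careful person would: the job done as asked, in the order asked, and still so for the second after the job is handed in, with the robot touching nothing.
It also fails if it takes over 64 s, if anything falls off the work surface, if the arm or the gripper's body presses on something with over 40 N, if the wrist force passes 120 N, or if a joint passes its speed limit or range.

ROBOT

A 6-joint arm with a two-finger parallel gripper is mounted at the origin on a cart in front of the work surface, level with it; the furniture and walls round the work are solid. World frame = base frame: x ahead of the robot, y to its left, z up, the work surface at z = 0. Lengths are in m, angles in rad, forces in N, time in s.
With the tool pointing down it reaches from about 0.225 to 0.875 m from the base axis. Payload 3.4 kg.
Tool frame: the origin (TCP) lies at the very end of the fingers, on their centre line; the grasp point (between the pads) lies r.grasp_offset behind it (r.grasp_offset is the distance from the TCP to the grasp point, in m); z points along the fingers, y is the line along which they close (so a half turn about z gives the same grasp; the last joint's range is limited). The gripper opens to 85 mm and grips with 20 to 120 N. Pads are 22 mm wide; open, the fingers measure 114 mm over their backs; the gripper's body (76 mm by 85 mm) begins 54 mm behind the grasp point. The pads swing forward as they close: fully open they stand 13 mm farther back than shut.
Start: joints at [-1.333, 0.276, 1.505, -0, 1.361, -0.121], TCP at [0.202, -0.538, 0.207] pointing down, gripper open.
Joint ranges: [-2.89, 2.89], [-0.75, 2.08], [0.22, 2.7], [-1.18, 4.32], [0.11, 2.71], [-2.7, 2.7]. Speed limits (rad/s): [2.57, 2.57, 3.14, 3.14, 3.14, 3.14].

INTERFACE

Orientations are given as a unit quaternion [x, y, z, w].
In Python, from bench import r gives the robot as it stands. The module is installed in compiled form; this text tells all that it offers.
- The arm moves only by the tool step_arm, never from a script. Its arguments are lists of equal length, an entry for each row: "xyz": the shift along the tool's x, y, z in units of 25 mm (1.0 is 25 mm), a list of three; "rotation": the turn, a rotation vector about the tool's x, y, z in units of 6 degrees (1.0 is 6 degrees), a list of three. A call has exactly 10 rows; each row shifts and turns the commanded pose from where the row before left it, along the tool's axes as they then stand; what a row does not reach is not made up. A row lasts 1/12 s, in which the tool goes at most 41.7 mm and 7.16 degrees, less where a joint would pass 70% of its speed; a pose out of reach is approached as far as the arm can. A call is refused whole if a number of a shift passes 1 or a number of a turn 1, either way. A call with a gripper value outside its range is refused whole. "jaw" is the opening, from -1 (shut) to 1 (fully open), set as the call begins (left out, the last holds). The fingers move at their own pace and stop on an object; the grip force is fixed at half the most. Time passes only in rows, so rows that do not move let the fingers close, or fill a call up. It gives the time, the measured TCP pose, the force, the opening and the grip force at its end, in the units of the state.
- r.get_obs(): the state, without advancing time (a new reading comes with each control period).
- r.grab_frame(name): name is "side" or "top" or "wrist"; returns (picture, depth): 420x560x3 uint8, red, green, blue; 420x560 float32, m along the optical axis (not along the pixel's ray), 0 where there is no reading.
- r.calibration(name): a dict with "fx", "fy", "cx", "cy" (pixels), "rvec" (rotation vector, rad) and "tvec" (3), from world to camera coordinates, as OpenCV has them. Camera axes: x right, y down, z forward; pixel columns grow to the right and rows downward; lengths in m; the calibration is good to about 2 mm. A picture is of the moment at which its call begins: read the wrist's pose just before it. calibration takes no time and is no camera call; for the wrist camera it gives the pose at the moment of the call.
- r.hand_in(): hands the job in; it is judged then, once.
The state is a dict: "time_s": time; "qpos": joint angles; "qd": joint speeds; "joint_efforts": joint torques, N m; "eef_pos": TCP position; "tcp_rot": TCP orientation; "ft_force": force on the tool from outside, world axes, zero at the start; "ft_torque": the same for the moment, N m; "finger_gap": finger opening in m; "grip_force": force on a finger pad.
Only numpy, scipy, OpenCV 4.12 (cv2) and the standard library are available. Lean on these libraries where they do the work, as an engineer would, in place of code of your own. Each camera call takes 0.05 s, during which the arm holds its last target. There are 200 camera calls.

## Working session

There is one attempt and no reset: what is moved stays moved. The work goes in short steps, Python scripts to look and compute and a tool call to move; the robot and the scene stay as the last step left them, time stands still between calls to the robot, and variables do not carry over. Pictures are saved under pics/ and viewed, at most 10 in all, crops included, and the job is handed in when it is done.

Besides the shell and the picture viewer there is one more tool, called after "Call:" by a JSON object that holds its "api" and its "payload", one argument or row to a line. step_arm: Moves the arm, as the interface text tells. Its arguments: {"type":"object","properties":{"xyz":{"type":"array"},"rotation":{"type":"array"},"jaw":{"type":"number"}},"required":["xyz","rotation"]}

```bash
mkdir -p pics; cat > h.py <<'E'
import numpy as np, cv2
from bench import r
from scipy.spatial.transform import Rotation as R
def cal(n):
    c=r.calibration(n); M=R.from_rotvec(np.array(c["rvec"]).ravel()).as_matrix(); return c,M,np.array(c["tvec"]).ravel()
def cloud(n,d,C=None):
    c,M,t=C or cal(n); v,u=np.indices(d.shape)
    P=np.stack([(u-c["cx"])/c["fx"]*d,(v-c["cy"])/c["fy"]*d,d],-1)
    return (P-t)@M
def ray(n,u,v,z,C=None):
    c,M,t=C or cal(n); o=-M.T@t; k=M.T@np.array([(u-c["cx"])/c["fx"],(v-c["cy"])/c["fy"],1])
    return o+k*(z-o[2])/k[2]
def save(n,img): cv2.imwrite("pics/"+n,img[...,::-1])
E
python3 - <<'E'
from h import *
o=r.get_obs();print(o,r.grasp_offset)
for n in ("top","side"):
    C=cal(n);p,d=r.grab_frame(n);save(n+"0.png",p);np.savez(n+"0.npz",p=p,d=d)
    print(n,C[0],-C[1].T@C[2])
E
```

```text
{'time_s': 0.0, 'qpos': array([-1.33300226e+00,  2.76616975e-01,  1.50616671e+00, -8.27157161e-07,
        1.36069887e+00, -1.21031422e-01]), 'qd': array([-1.56611299e-04,  1.05329116e-03, -1.05851210e-03,  1.14715740e-03,
        1.03774598e-03, -3.39609700e-05]), 'joint_efforts': array([ 3.93081464e-04, -4.16770899e+01, -2.45806646e+01, -3.48990341e-05,
        1.13525291e-02,  4.17999416e-06]), 'eef_pos': array([ 0.20176325, -0.53780904,  0.20561385]), 'tcp_rot': array([ 9.83948204e-01,  1.78451781e-01, -5.55397894e-05, -9.43316108e-04]), 'ft_force': array([-0.93050176,  1.13118439,  0.11175598]), 'ft_torque': array([-0.01891689, -0.00763279,  0.01635434]), 'grip_force': 0.0, 'finger_gap': 0.08540182510347219} 0.0187
top {'fx': 425.97325343719757, 'fy': 425.97325343719757, 'cx': 278.1267213957663, 'cy': 206.25007279490507, 'rvec': array([ 2.11103877, -2.16746579,  0.175184  ]), 'tvec': array([-0.08524232,  0.58479589,  1.13238307])} [ 0.39431573 -0.09434513  1.21126298]
side {'fx': 507.06931858272947, 'fy': 507.06931858272947, 'cx': 273.8083618499444, 'cy': 208.21929965566719, 'rvec': array([ 0.16805977, -2.79632975,  1.27583189]), 'tvec': array([0.55622737, 0.17606431, 1.47321981])} [0.41326444 1.0583033  1.10452286]
```

View pics/top0.png

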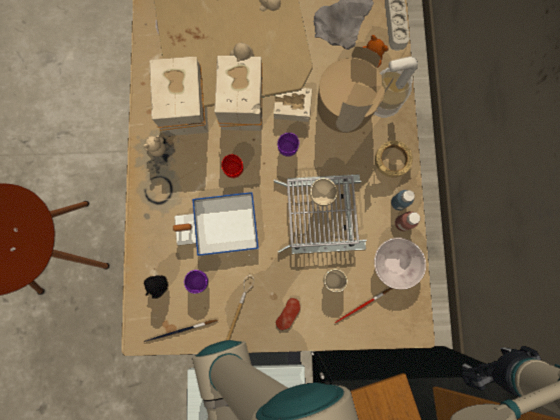

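View pics/side0.png

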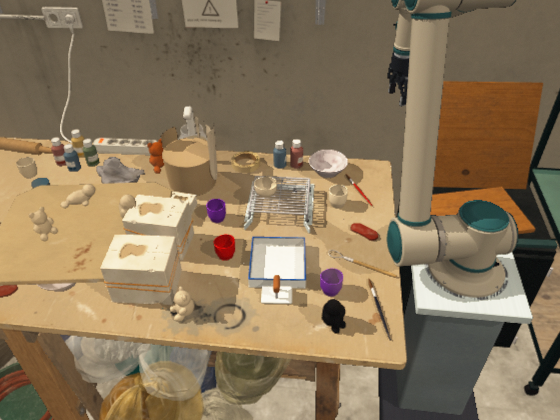

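The top view shows the rack at about (322,215), its mouth on the left. The tray is at (225,225) with the wooden handle at (181,228), and the drained pot is on the wires at (323,192). Candidates for the glazed pot:
- Cream pot at (335,281): fits the description.
- Purple pots at (197,281) and (288,144), and the red one at (232,166): wrong colour.
- Drained pot at (323,192): wider, and already on the wires.
- Cream cup at side (27,167): far off.

I choose (335,281). The bird is at (155,286).

```bash
python3 - <<'E'
from h import *
z=np.load("top0.npz");p,d=z["p"],z["d"];C=cal("top");W=cloud("top",d,C)
hsv=cv2.cvtColor(p,cv2.COLOR_RGB2HSV)
def box(m,u0,u1,v0,v1):
    k=np.zeros(m.shape,bool);k[v0:v1,u0:u1]=m[v0:v1,u0:u1];return k
# tray blue rim -> cast to z=.036
m=box((hsv[...,0]>100)&(hsv[...,0]<130)&(hsv[...,1]>110),180,270,180,265)
v,u=np.nonzero(m);q=np.array([ray("top",a,b,.036,C)[:2] for a,b in zip(u,v)],np.float32)
print("tray",len(q),cv2.minAreaRect(q), "meandepth z",np.median(W[m][:,2]))
# handle
m=box((hsv[...,0]<18)&(hsv[...,1]>130)&(W[...,2]>.035),165,200,215,240)
v,u=np.nonzero(m);q=np.array([ray("top",a,b,.064,C)[:2] for a,b in zip(u,v)],np.float32)
print("handle",len(q),cv2.minAreaRect(q),np.median(W[m][:,2]))
# pots: points above height
for nm,bx,zl,zh in(("pot",(318,354,262,300),.05,.08),("drained",(305,342,172,210),.075,.12)):
    m=box((W[...,2]>zl)&(W[...,2]<zh),*bx);q=W[m]
    print(nm,len(q),cv2.minEnclosingCircle(q[:,:2].astype(np.float32)),np.percentile(q[:,2],[5,50,95]))
# rack wires z band
m=box((W[...,2]>.04)&(W[...,2]<.056),275,372,165,275)
q=W[m][:,:2].astype(np.float32);print("deck",len(q),cv2.minAreaRect(q))
m=box((W[...,2]>.012)&(W[...,2]<.026),270,372,165,275)
q=W[m][:,:2].astype(np.float32);print("guide",len(q),cv2.minAreaRect(q))
a=cv2.resize(p[160:310,150:400],(750,450),interpolation=cv2.INTER_CUBIC)
save("crop1.png",a)
E
```

```text
tray 190 ((0.5406912565231323, 0.04923594370484352), (0.15826496481895447, 0.1684543937444687), 5.45652437210083) meandepth z 0.034522774583570476
handle 100 ((0.5296179056167603, 0.1623467206954956), (0.01537749357521534, 0.04653077945113182), 4.897312164306641) 0.0620287221106682
pot 77 ((0.37580758333206177, -0.2488592267036438), 0.03127671778202057) [0.0512455  0.056902   0.06194697]
drained 138 ((0.6128186583518982, -0.2241576910018921), 0.03732667490839958) [0.07666568 0.08662972 0.09110644]
deck 1810 ((0.5262801051139832, -0.22446200251579285), (0.2703368067741394, 0.18645279109477997), 1.8013579845428467)
guide 426 ((0.529254138469696, -0.21889632940292358), (0.27615052461624146, 0.2479553371667862), 1.722135305404663)
```

View pics/crop1.png

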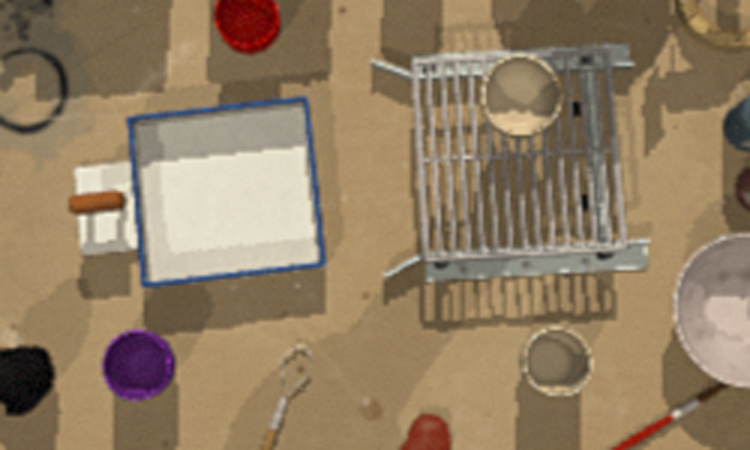

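The crop confirms a plain, straight cream pot at crop (557,360). The tray is turned about 5–6° and the rack about 3°. Two dark buffers are visible near crop (576,107) and (585,202), in front of the rail at x≈600. I'm moving the wrist camera over the scene for a closer look.

Call:
{"api": "step_arm", "payload": {
  "xyz": [
    [0, 0, -0.6],
    [0, 0, -0.6],
    [0, 0, -0.6],
    [0, 0, -0.6],
    [0, 0, -0.6],
    [0, 0, -0.6],
    [0, 0, -0.6],
    [0, 0, -0.6],
    [0, 0, -0.6],
    [0, 0, -0.6]
  ],
  "rotation": [
    [0, 0, -1],
    [0, 0, -1],
    [0, 0, -1],
    [0, 0, -1],
    [0, 0, -1],
    [0, 0, -1],
    [0, 0, -1],
    [0, 0, -1],
    [0, 0, -1],
    [0, 0, -1]
  ],
  "jaw": 1
}}

```text
time_s: 0.93
eef_pos: [0.2019, -0.5381, 0.3567]
tcp_rot: [0.761, 0.649, 0.0, -0.0]
ft_force: [-0.2, 0.2, -0.2]
finger_gap: 0.0855
grip_force: 0.0
```

```bash
cat >> h.py <<'E'
def to(x,y,z,yaw=None):
    "units to go in present tool axes; yaw = wanted world yaw of tool y (deg)"
    o=r.get_obs();T=R.from_quat(o["tcp_rot"]);d=T.inv().apply(np.array([x,y,z])-o["eef_pos"])/.025
    Y=T.as_matrix();cy=np.degrees(np.arctan2(Y[1,1],Y[0,1]))
    print("t%.2f"%o["time_s"],"pos",o["eef_pos"].round(4),"yaw_y %.2f"%cy,"zax",Y[:,2].round(4),"F",o["ft_force"].round(1),"gap %.4f"%o["finger_gap"],"grip",round(o["grip_force"],1),"\n go units",d.round(3),"" if yaw is None else "turn tool z units %.3f"%(-((yaw-cy+180)%360-180)/6))
E
python3 - <<'E'
from h import *
to(.5,-.05,.38,4.5)
C=cal("wrist");print(-C[1].T@C[2],C[1][2])
E
```

```text
t0.93 pos [ 0.2019 -0.5381  0.3567] yaw_y -9.14 zax [-2.e-04  1.e-03 -1.e+00] F [-0.2  0.2 -0.2] gap 0.0855 grip 0.0 
 go units [21.172  8.671 -0.914] turn tool z units -2.274
[ 0.21317886 -0.46606128  0.52531246] [-0.0463684  -0.28450227 -0.95755336]
```

Call:
{"api": "step_arm", "payload": {
  "xyz": [
    [1, 0.4, 0],
    [1, 0.4, 0],
    [1, 0.4, 0],
    [1, 0.4, 0],
    [1, 0.4, 0],
    [1, 0.4, 0],
    [1, 0.4, 0],
    [1, 0.4, 0],
    [1, 0.4, 0],
    [1, 0.4, 0]
  ],
  "rotation": [
    [0, 0, 0],
    [0, 0, 0],
    [0, 0, 0],
    [0, 0, 0],
    [0, 0, 0],
    [0, 0, 0],
    [0, 0, 0],
    [0, 0, 0],
    [0, 0, 0],
    [0, 0, 0]
  ]
}}

```text
time_s: 1.77
eef_pos: [0.3419, -0.3068, 0.3561]
tcp_rot: [0.763, 0.646, 0.0, -0.0]
ft_force: [0.8, 0.3, -0.9]
finger_gap: 0.0858
grip_force: 0.0
```

Call:
{"api": "step_arm", "payload": {
  "xyz": [
    [1, 0.4, 0],
    [1, 0.4, 0],
    [1, 0.4, 0],
    [1, 0.4, 0],
    [1, 0.4, 0],
    [1, 0.4, 0],
    [1, 0.4, 0],
    [1, 0.4, 0],
    [0.5, 0.2, 0],
    [0, 0, 0]
  ],
  "rotation": [
    [0, 0, 0],
    [0, 0, 0],
    [0, 0, -0.4],
    [0, 0, -0.4],
    [0, 0, -0.4],
    [0, 0, -0.4],
    [0, 0, -0.4],
    [0, 0, -0.2],
    [0, 0, 0],
    [0, 0, 0]
  ]
}}

```text
time_s: 2.6
eef_pos: [0.4427, -0.1009, 0.3561]
tcp_rot: [0.682, 0.731, 0.001, -0.001]
ft_force: [-0.3, -1.5, -0.1]
finger_gap: 0.0855
grip_force: 0.0
```

```bash
python3 - <<'E'
from h import *
to(.5,-.05,.38,4.5)
C=cal("wrist");p,d=r.grab_frame("wrist");np.savez("w0.npz",p=p,d=d,M=C[1],t=C[2],f=[C[0][k] for k in("fx","fy","cx","cy")])
save("w0.png",cv2.resize(p,(800,600),interpolation=cv2.INTER_CUBIC));print(C[0])
E
```

```text
t2.60 pos [ 0.4427 -0.1009  0.3561] yaw_y 3.98 zax [-4.0e-04  1.7e-03 -1.0e+00] F [-0.3 -1.5 -0.1] gap 0.0855 grip 0.0 
 go units [ 1.874  2.426 -0.952] turn tool z units -0.086
{'fx': 314.92121600543055, 'fy': 314.92121600543055, 'cx': 283.98814856932603, 'cy': 203.4217991788461, 'rvec': array([-2.8484561 , -0.09934969, -0.0134497 ]), 'tvec': array([-0.43394345, -0.20705225,  0.48613325])}
```

View pics/w0.png

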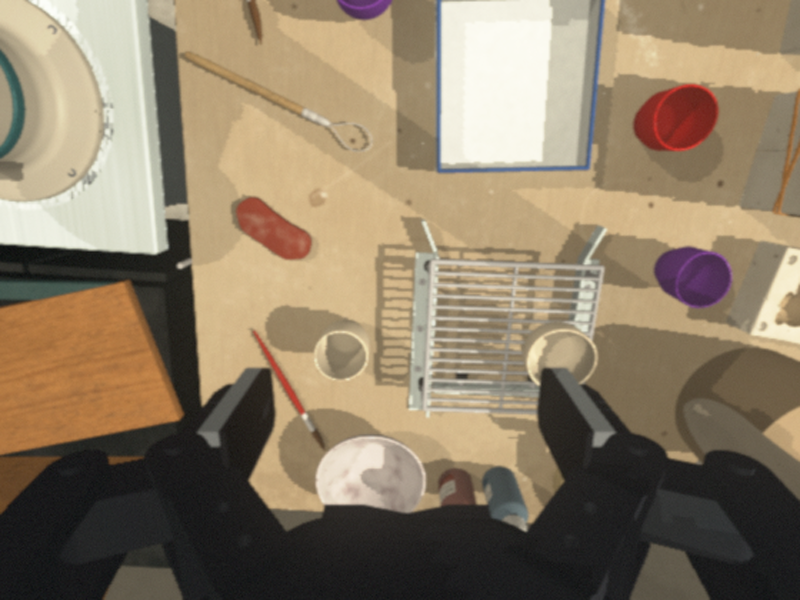

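The wrist view shows:
- Tray front edge from (438,170) to (588,168), with sides at x≈438 and x≈600.
- Rack front wire from (430,262) to (603,267), and the left wire at x≈428.
- Flare tips at (425,222) and (605,230).
- Drained pot at (562,360) and glazed pot at (341,355).

```bash
python3 - <<'E'
from h import *
z=np.load("w0.npz");p,d=z["p"],z["d"];f=z["f"];C=(dict(fx=f[0],fy=f[1],cx=f[2],cy=f[3]),z["M"],z["t"]);W=cloud("wrist",d,C)
def sub(m,u0,u1,v0,v1):
    k=np.zeros(m.shape,bool);k[v0:v1,u0:u1]=m[v0:v1,u0:u1];return k
def fit(q,nm):
    q=np.array(q,np.float32);l=cv2.fitLine(q,cv2.DIST_HUBER,0,.001,.001).ravel()
    a=np.degrees(np.arctan2(l[1],l[0]));n=np.array([-l[1],l[0]]);e=(q-l[2:])@n
    print(nm,len(q),"ang %.2f"%a,"pt",l[2:].round(4),"rms mm %.2f"%(1000*e.std()));return l
def edge(q,ax,sgn,lo,hi,n):
    # extreme along axis ax per bin of other axis
    o=1-ax;out=[]
    b=np.linspace(lo,hi,n+1)
    for i in range(n):
        s=q[(q[:,o]>=b[i])&(q[:,o]<b[i+1])]
        if len(s): out.append(s[np.argmax(sgn*s[:,ax]),:2])
    return out
hsv=cv2.cvtColor(p,cv2.COLOR_RGB2HSV)
blue=sub((hsv[...,0]>100)&(hsv[...,0]<130)&(hsv[...,1]>100),295,430,0,125)
v,u=np.nonzero(blue);q=np.array([ray("wrist",a,b,.036,C) for a,b in zip(u,v)])
print("tray bbox",q.min(0),q.max(0))
fit(edge(q,1,-1,.475,.605,30),"tray front")
fit(edge(q,0,-1,-.02,.09,20),"tray right(-y)"); fit(edge(q,0,1,-.02,.09,20),"tray left(+y)")
D=sub((W[...,2]>.043)&(W[...,2]<.057),285,430,175,295);q=W[D]
print("deck n",len(q),np.median(q[:,2]))
fit(edge(q,1,1,.46,.61,30),"deck front")
fit(edge(q,0,-1,-.30,-.14,20),"deck -y side"); fit(edge(q,0,1,-.19,-.14,8),"deck +y side");
q2=q[(q[:,0]<.57)];fit(edge(q2,1,-1,.46,.54,15),"deck rear")
G=sub((W[...,2]>.012)&(W[...,2]<.026),275,430,150,295);q=W[G]
fit(edge(q,0,-1,-.30,-.14,20),"guide -y outer")
g=q[(q[:,1]>-.125)];print("flare pts",len(g));
for s in (g[g[:,0]<.53],g[g[:,0]>.53]): 
    if len(s): print(s[np.argmax(s[:,1])],s.min(0),s.max(0))
# pots rims
for nm,bx,zl,zh in(("pot",(215,262,225,270),.052,.075),("drained",(363,420,222,275),.08,.1)):
    m=sub((W[...,2]>zl)&(W[...,2]<zh),*bx);s=W[m];print(nm,len(s),cv2.minEnclosingCircle(s[:,:2].astype(np.float32)))
E
```

```text
tray bbox [ 0.45830533 -0.04020365  0.036     ] [0.62717802 0.12236189 0.036     ]
tray front 7 ang 5.14 pt [ 0.5558 -0.033 ] rms mm 0.25
tray right(-y) 10 ang -84.51 pt [0.6227 0.026 ] rms mm 0.35
tray left(+y) 10 ang -84.94 pt [0.6235 0.0228] rms mm 0.31
deck n 4436 0.05088377552193403
deck front 29 ang 2.03 pt [ 0.5257 -0.1312] rms mm 0.34
deck -y side 20 ang -88.23 pt [ 0.4715 -0.2032] rms mm 0.45
deck +y side 8 ang -88.78 pt [ 0.6589 -0.166 ] rms mm 0.40
deck rear 14 ang 0.55 pt [ 0.5085 -0.3159] rms mm 37.77
guide -y outer 20 ang -87.90 pt [ 0.48   -0.2191] rms mm 3.39
flare pts 163
[ 0.46100349 -0.09596702  0.01852591] [ 0.45942853 -0.12412306  0.01385584] [ 0.47457365 -0.09596702  0.02319247]
[ 0.66342973 -0.08968966  0.01974125] [ 0.64816957 -0.12491516  0.01214779] [ 0.66616219 -0.08968966  0.02296854]
pot 314 ((0.37753406167030334, -0.24819009006023407), 0.03158010169863701)
drained 430 ((0.614147961139679, -0.22295914590358734), 0.03739103302359581)
```

Call:
{"api": "step_arm", "payload": {
  "xyz": [
    [1, 0.42, 0.4],
    [1, 0.42, 0.4],
    [1, 0.42, 0.4],
    [1, 0.42, 0.4],
    [1, 0.42, 0.4],
    [1, 0.42, 0.4],
    [1, 0.42, 0.4],
    [1, 0.42, 0.4],
    [1, 0.42, 0.4],
    [1, 0.42, 0.4]
  ],
  "rotation": [
    [0, 0, 0],
    [0, 0, 0],
    [0, 0, 0],
    [0, 0, 0],
    [0, 0, 0],
    [0, 0, 0],
    [0, 0, 0],
    [0, 0, 0],
    [0, 0, 0],
    [0, 0, 0]
  ]
}}

```text
time_s: 3.48
eef_pos: [0.5313, 0.1525, 0.2557]
tcp_rot: [0.684, 0.729, -0.001, 0.0]
ft_force: [-0.2, -0.3, 0.3]
finger_gap: 0.0853
grip_force: 0.0
```

```bash
cat >> h.py <<'E'
A=np.radians(1.9);NY=np.array([np.cos(A),np.sin(A)]);NX=np.array([NY[1],-NY[0]]);O=np.array([.5654,-.1918])
def rk(x,y): return O+x*NX+y*NY
def inrk(P): d=np.array(P)[:2]-O; return np.array([d@NX,d@NY])
E
python3 -c "
from h import *
to(.5298,.1646,.12,5.3)"
```

```text
t3.48 pos [0.5313 0.1525 0.2557] yaw_y 3.68 zax [-3.0e-04 -1.1e-03 -1.0e+00] F [-0.2 -0.3  0.3] gap 0.0853 grip 0.0 
 go units [ 0.491 -0.027  5.427] turn tool z units -0.270
```

Call:
{"api": "step_arm", "payload": {
  "xyz": [
    [0.05, 0, 0.6],
    [0.05, 0, 0.6],
    [0.05, 0, 0.6],
    [0.05, 0, 0.6],
    [0.05, 0, 0.6],
    [0.05, 0, 0.6],
    [0.05, 0, 0.6],
    [0.05, 0, 0.6],
    [0.05, 0, 0.5],
    [0, 0, 0]
  ],
  "rotation": [
    [0, 0, -0.05],
    [0, 0, -0.05],
    [0, 0, -0.05],
    [0, 0, -0.05],
    [0, 0, -0.05],
    [0, 0, 0],
    [0, 0, 0],
    [0, 0, 0],
    [0, 0, 0],
    [0, 0, 0]
  ]
}}

```text
time_s: 4.32
eef_pos: [0.528, 0.1623, 0.1211]
tcp_rot: [0.674, 0.738, -0.003, -0.002]
ft_force: [-0.1, -0.8, -0.1]
finger_gap: 0.0854
grip_force: 0.0
```

```bash
python3 - <<'E'
from h import *
C=cal("wrist");p,d=r.grab_frame("wrist");W=cloud("wrist",d,C)
hsv=cv2.cvtColor(p,cv2.COLOR_RGB2HSV)
m=((hsv[...,0]<18)&(hsv[...,1]>120)&(W[...,2]>.057)&(W[...,2]<.075)&(np.hypot(W[...,0]-.53,W[...,1]-.165)<.05))
q=W[m];print(len(q),cv2.minAreaRect(q[:,:2].astype(np.float32)),q[:,2].mean())
save("w1.png",p)
c=cv2.minAreaRect(q[:,:2].astype(np.float32))[0]
to(c[0],c[1],.034,5.3)
E
```

```text
1168 ((0.5322302579879761, 0.1653180569410324), (0.015222223475575447, 0.04679702967405319), 6.15728235244751) 0.06431376371437542
t4.37 pos [0.529  0.1626 0.1225] yaw_y 5.20 zax [-0.0035 -0.0013 -1.    ] F [-0.6  0.4 -0. ] gap 0.0856 grip 0.0 
 go units [0.101 0.153 3.54 ] turn tool z units -0.016
```

View pics/w1.png

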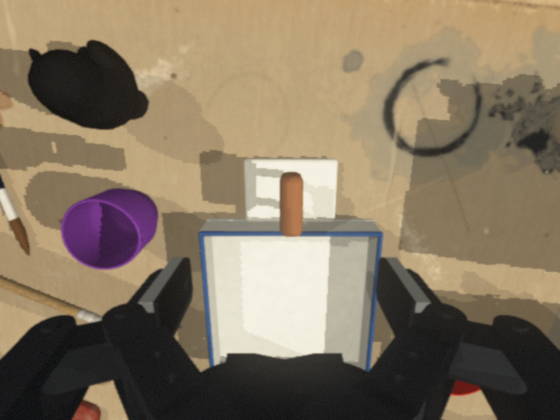

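The handle is at (291,205), about midway between the fingers (x≈165 and x≈410). Descending.

Call:
{"api": "step_arm", "payload": {
  "xyz": [
    [0.02, 0.03, 0.4],
    [0.02, 0.03, 0.4],
    [0.02, 0.03, 0.4],
    [0.02, 0.03, 0.4],
    [0.02, 0.03, 0.4],
    [0, 0, 0.4],
    [0, 0, 0.4],
    [0, 0, 0.4],
    [0, 0, 0.3],
    [0, 0, 0]
  ],
  "rotation": [
    [0, 0, 0],
    [0, 0, 0],
    [0, 0, 0],
    [0, 0, 0],
    [0, 0, 0],
    [0, 0, 0],
    [0, 0, 0],
    [0, 0, 0],
    [0, 0, 0],
    [0, 0, 0]
  ]
}}

```text
time_s: 5.2
eef_pos: [0.5319, 0.1665, 0.0345]
tcp_rot: [0.674, 0.739, -0.001, -0.001]
ft_force: [-0.4, 0.8, 0.4]
finger_gap: 0.0855
grip_force: 0.0
```

Call:
{"api": "step_arm", "payload": {
  "xyz": [
    [0, 0, 0],
    [0, 0, 0],
    [0, 0, 0],
    [0, 0, 0],
    [0, 0, 0],
    [0, 0, 0],
    [0, 0, 0],
    [0, 0, 0],
    [0, 0, 0],
    [0, 0, 0]
  ],
  "rotation": [
    [0, 0, 0],
    [0, 0, 0],
    [0, 0, 0],
    [0, 0, 0],
    [0, 0, 0],
    [0, 0, 0],
    [0, 0, 0],
    [0, 0, 0],
    [0, 0, 0],
    [0, 0, 0]
  ],
  "jaw": -1
}}

```text
time_s: 6.03
eef_pos: [0.5335, 0.1668, 0.0372]
tcp_rot: [0.674, 0.739, 0.0, 0.0]
ft_force: [-0.9, 0.6, 5.4]
finger_gap: 0.0144
grip_force: 58.8
```

```bash
python3 -c "
from h import *
print(inrk(r.get_obs()['eef_pos']))
x,y=rk(-.358,0);to(x,y,.035,1.9)"
```

```text
[-0.35949627 -0.01995285]
t6.03 pos [0.5335 0.1668 0.0372] yaw_y 5.26 zax [ 7.e-04  1.e-04 -1.e+00] F [-0.9  0.6  5.4] gap 0.0144 grip 58.8 
 go units [-0.106  0.793  0.087] turn tool z units 0.559
```

Call:
{"api": "step_arm", "payload": {
  "xyz": [
    [0, 0.1, -0.1],
    [0, 0.1, 0],
    [0, 0.1, 0],
    [0, 0.1, 0],
    [0, 0.1, 0],
    [0, 0.1, 0],
    [0, 0.1, 0],
    [0, 0.1, 0],
    [0, 0, 0],
    [0, 0, 0]
  ],
  "rotation": [
    [0, 0, 0.07],
    [0, 0, 0.07],
    [0, 0, 0.07],
    [0, 0, 0.07],
    [0, 0, 0.07],
    [0, 0, 0.07],
    [0, 0, 0.07],
    [0, 0, 0.07],
    [0, 0, 0],
    [0, 0, 0]
  ]
}}

```text
time_s: 6.87
eef_pos: [0.5535, 0.168, 0.0389]
tcp_rot: [0.695, 0.719, -0.0, 0.0]
ft_force: [-0.9, -0.3, -2.3]
finger_gap: 0.0146
grip_force: 58.9
```

```bash
cat > tray.py <<'E'
from h import *
# tray vs rack from one top view (same calibration bias for both)
C=cal("top");p,d=r.grab_frame("top")
hsv=cv2.cvtColor(p,cv2.COLOR_RGB2HSV);m=(hsv[...,0]>100)&(hsv[...,0]<130)&(hsv[...,1]>110);m[:,:180]=0;m[:,330:]=0;m[:170]=0;m[275:]=0
v,u=np.nonzero(m);q=np.array([ray("top",a,b,.036,C)[:2] for a,b in zip(u,v)],np.float32)
q=q[np.abs(q-np.median(q,0)).max(1)<.12]
b=cv2.minAreaRect(q);print(len(q),b,"rack",inrk(b[0]))
np.savez("tlast.npz",p=p,d=d);
E
python3 tray.py; python3 -c "
from h import *
print(inrk(r.get_obs()['eef_pos']))
x,y=rk(-.358,0);to(x,y,.037,1.9)"
```

```text
172 ((0.5520408749580383, 0.06945247948169708), (0.15854549407958984, 0.2070278525352478), 0.6050646305084229) rack [-0.26155177 -0.00468991]
[-3.60006142e-01 -4.53556302e-05]
t6.92 pos [0.5534 0.168  0.0389] yaw_y 1.90 zax [ 1.e-04 -2.e-04 -1.e+00] F [-1.4  0.3 -2.3] gap 0.0147 grip 58.9 
 go units [-0.08   0.002  0.077] turn tool z units 0.000
```

```bash
cat > tr2.py <<'E'
from h import *
C=cal("top");p,d=r.grab_frame("top");W=cloud("top",d,C);hsv=cv2.cvtColor(p,cv2.COLOR_RGB2HSV)
m=((hsv[...,0]>100)&(hsv[...,0]<130)&(hsv[...,1]>90)).astype(np.uint8);m[:,:180]=0;m[:,330:]=0;m[:170]=0;m[275:]=0
v,u=np.nonzero(m);Z=np.array([[*ray("top",a,b,.036,C)[:2]] for a,b in zip(u,v)])
K=np.array([inrk(a) for a in Z])
hd=inrk(r.get_obs()["eef_pos"])+[.115,0]
def line(s,ax,nm):
    s=s.astype(np.float32);l=cv2.fitLine(s,cv2.DIST_HUBER,0,.001,.001).ravel();k=l[1-ax] and l[ax]/l[1-ax]
    e=s[:,ax]-(l[2+ax]+k*(s[:,1-ax]-l[3-ax]));print(nm,len(s),"rack coord mm %.1f at %.1f"%(1000*l[2+ax],1000*l[3-ax]),"slope deg %.2f"%np.degrees(np.arctan(k)),"rms %.2f"%(1e3*e.std()))
R_=K-hd
line(K[(abs(R_[:,1]-.079)<.009)&(abs(R_[:,0])<.075)],1,"side+y")
line(K[(abs(R_[:,1]+.079)<.009)&(abs(R_[:,0])<.075)],1,"side-y")
line(K[(abs(R_[:,0]-.084)<.01)&(abs(R_[:,1])<.07)],0,"front")
D=(W[...,2]>.043)&(W[...,2]<.057);D[:,:270]=0;D[:,372:]=0;D[:165]=0;D[275:]=0
k=(W[D][:,:2]-O)@np.stack([NX,NY],1)
def edge(ax,s,lo,hi):
    o=1-ax;out=[]
    for b in np.arange(lo,hi,.008):
        t=k[(k[:,o]>=b)&(k[:,o]<b+.008)]
        if len(t): out.append(t[np.argmax(s*t[:,ax])])
    return np.array(out)
line(edge(0,-1,-.07,.07),0,"deckfront");line(edge(1,-1,-.05,.1),1,"deck-y");line(edge(1,1,-.05,.0),1,"deck+y")
save("t2.png",cv2.resize(p[170:270,160:380],(792,360),interpolation=cv2.INTER_CUBIC))
E
python3 tr2.py
```

```text
side+y 57 rack coord mm 72.3 at -228.5 slope deg -1.75 rms 0.86
side-y 58 rack coord mm -83.1 at -244.2 slope deg -1.06 rms 0.83
front 53 rack coord mm -159.1 at 15.2 slope deg 0.67 rms 1.72
deckfront 18 rack coord mm -60.7 at -1.7 slope deg -0.08 rms 0.74
deck-y 19 rack coord mm -102.4 at 30.6 slope deg -8.14 rms 29.40
deck+y 7 rack coord mm 92.8 at -23.7 slope deg -1.31 rms 0.82
```

View pics/t2.png

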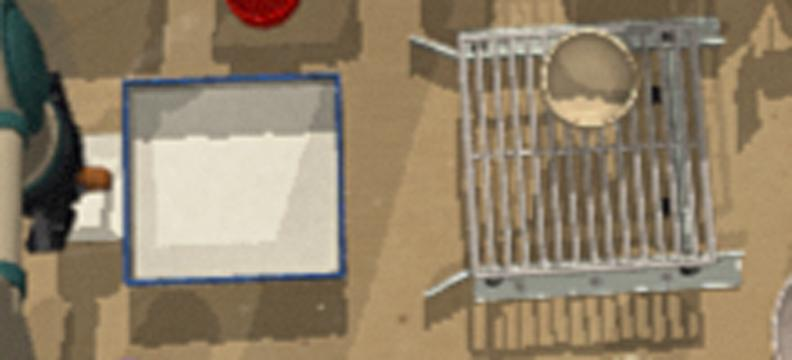

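The crop shows the tray edges at about 2.2° against 3.5° for the rack. The tray's nose therefore points about 1.3° to -y, and its centre is about 3 mm off. Turning it and moving up to the flare.

Call:
{"api": "step_arm", "payload": {
  "xyz": [
    [0, 0, 0],
    [0, 0, 0],
    [0, 0, 0],
    [-0.4, 0, 0],
    [-0.4, 0, 0],
    [-0.4, 0, 0],
    [-0.4, 0, 0],
    [-0.4, 0, 0],
    [-0.4, 0, 0],
    [-0.2, 0, 0]
  ],
  "rotation": [
    [0, 0, -0.1],
    [0, 0, -0.1],
    [0, 0, -0.04],
    [0, 0, 0],
    [0, 0, 0],
    [0, 0, 0],
    [0, 0, 0],
    [0, 0, 0],
    [0, 0, 0],
    [0, 0, 0]
  ]
}}

```text
time_s: 7.8
eef_pos: [0.5573, 0.1013, 0.039]
tcp_rot: [0.687, 0.727, -0.0, 0.0]
ft_force: [0.1, 0.9, -2.5]
finger_gap: 0.0145
grip_force: 58.6
```

```bash
python3 tr2.py; python3 -c "
from h import *
print(inrk(r.get_obs()['eef_pos']))
x,y=rk(-.26,0);to(x,y,.037,3.3)"
```

```text
side+y 60 rack coord mm 79.4 at -181.9 slope deg 1.03 rms 0.97
side-y 56 rack coord mm -76.4 at -175.9 slope deg 1.14 rms 0.83
front 51 rack coord mm -92.7 at -20.0 slope deg -1.06 rms 0.85
deckfront 18 rack coord mm -60.9 at -0.5 slope deg -0.34 rms 0.69
deck-y 19 rack coord mm -116.0 at 12.7 slope deg -40.72 rms 38.79
deck+y 7 rack coord mm 92.8 at -21.3 slope deg -1.85 rms 1.04
[-0.2926291   0.00160939]
t7.85 pos [0.5573 0.1007 0.039 ] yaw_y 3.27 zax [ 1.0e-04 -1.5e-03 -1.0e+00] F [ 0.  -1.9 -2.4] gap 0.0145 grip 58.6 
 go units [-1.303 -0.096  0.081] turn tool z units -0.004
```

View pics/t2.png

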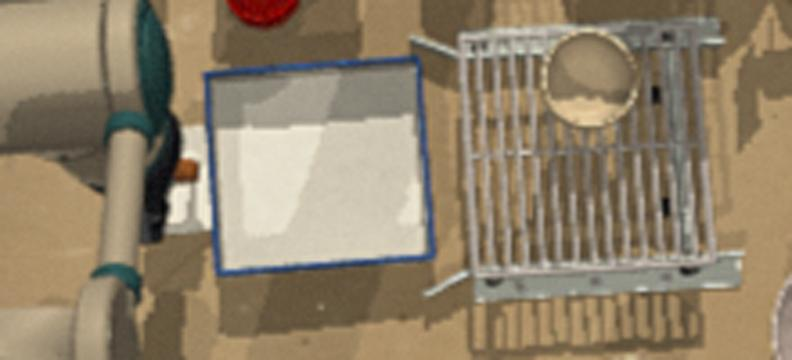

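```bash
cat >> tr2.py <<'E'
D=(W[...,2]>.046)&(W[...,2]<.057);D[:,:270]=0;D[:,372:]=0;D[:165]=0;D[275:]=0
k=(W[D][:,:2]-O)@np.stack([NX,NY],1);k=k[(k[:,1]>-.1)]
line(edge(1,-1,-.055,.11),1,"deck-y b");line(edge(1,1,-.055,.11),1,"deck+y b")
G=(W[...,2]>.010)&(W[...,2]<.028);G[:,:270]=0;G[:,372:]=0;G[:165]=0;G[275:]=0
g=(W[G][:,:2]-O)@np.stack([NX,NY],1)
for s in(1,-1):
    t=g[(s*g[:,1]>.07)&(g[:,0]<-.062)&(g[:,0]>-.11)];print("flare",s,len(t),"tip",t[np.argmin(t[:,0])].round(4));line(t,1,"flareline")
E
python3 tr2.py
```

```text
side+y 60 rack coord mm 79.4 at -181.2 slope deg 1.04 rms 0.96
side-y 56 rack coord mm -76.5 at -177.7 slope deg 1.07 rms 0.83
front 51 rack coord mm -92.8 at 17.2 slope deg -1.32 rms 0.82
deckfront 18 rack coord mm -60.7 at -0.9 slope deg -0.06 rms 0.72
deck-y 19 rack coord mm -102.5 at 31.2 slope deg -9.33 rms 27.65
deck+y 7 rack coord mm 92.9 at -22.9 slope deg -2.52 rms 0.91
deck-y b 21 rack coord mm -95.0 at 34.6 slope deg -0.62 rms 0.82
deck+y b 21 rack coord mm 92.3 at 33.4 slope deg 0.12 rms 0.84
flare 1 32 tip [-0.1074  0.0786]
flareline 32 rack coord mm 93.9 at -83.6 slope deg -22.65 rms 9.00
flare -1 25 tip [-0.0983 -0.104 ]
flareline 25 rack coord mm -97.6 at -85.0 slope deg 25.56 rms 8.26
```

Call:
{"api": "step_arm", "payload": {
  "xyz": [
    [0, 0, 0],
    [0, 0, 0],
    [0, 0, 0],
    [-0.2, 0, 0],
    [-0.2, 0, 0],
    [-0.2, 0, 0],
    [-0.2, 0, 0],
    [0, 0, 0],
    [0, 0, 0],
    [0, 0, 0]
  ],
  "rotation": [
    [0, 0, 0.1],
    [0, 0, 0.1],
    [0, 0, 0],
    [0, 0, 0],
    [0, 0, 0],
    [0, 0, 0],
    [0, 0, 0],
    [0, 0, 0],
    [0, 0, 0],
    [0, 0, 0]
  ]
}}

```text
time_s: 8.73
eef_pos: [0.5577, 0.0826, 0.0388]
tcp_rot: [0.694, 0.72, -0.0, 0.0]
ft_force: [0.1, -0.5, -2.7]
finger_gap: 0.0144
grip_force: 58.6
```

```bash
python3 tr2.py | grep -E "side|front|b "; python3 -c "
from h import *
print(inrk(r.get_obs()['eef_pos']))
x,y=rk(-.26,0);to(x,y,.037,1.9)"
```

```text
side+y 58 rack coord mm 76.9 at -162.5 slope deg -0.16 rms 0.91
side-y 58 rack coord mm -78.9 at -150.6 slope deg 0.13 rms 0.84
front 49 rack coord mm -74.2 at 0.7 slope deg -0.13 rms 0.78
deckfront 18 rack coord mm -60.9 at -0.6 slope deg -0.25 rms 0.70
deck-y b 21 rack coord mm -94.7 at 8.1 slope deg -0.44 rms 0.76
deck+y b 21 rack coord mm 92.6 at 15.9 slope deg -0.72 rms 1.13
[-0.27466008  0.00139757]
t8.78 pos [0.5577 0.0828 0.0389] yaw_y 2.13 zax [-4.e-04 -7.e-04 -1.e+00] F [ 0.2 -0.9 -3.1] gap 0.0140 grip 58.6 
 go units [-0.586 -0.058  0.075] turn tool z units 0.039
```

Call:
{"api": "step_arm", "payload": {
  "xyz": [
    [-0.2, 0, 0],
    [-0.2, 0, 0],
    [-0.2, 0, 0],
    [-0.2, 0, 0],
    [-0.2, 0, 0],
    [-0.2, 0, 0],
    [-0.2, 0, 0],
    [-0.2, 0, 0],
    [-0.2, 0, 0],
    [-0.2, 0, 0]
  ],
  "rotation": [
    [0, 0, 0],
    [0, 0, 0],
    [0, 0, 0],
    [0, 0, 0],
    [0, 0, 0],
    [0, 0, 0],
    [0, 0, 0],
    [0, 0, 0],
    [0, 0, 0],
    [0, 0, 0]
  ]
}}

```text
time_s: 9.62
eef_pos: [0.5597, 0.0327, 0.039]
tcp_rot: [0.694, 0.72, -0.0, 0.0]
ft_force: [-0.1, 1.7, -1.8]
finger_gap: 0.0146
grip_force: 58.9
```

```bash
python3 tr2.py | grep -E "side|b "; python3 -c "
from h import *
print(inrk(r.get_obs()['eef_pos']),r.get_obs()['ft_torque'])
x,y=rk(-.16,0);to(x,y,.037,1.9)"
```

```text
side+y 51 rack coord mm 76.8 at -125.6 slope deg -0.06 rms 0.99
side-y 49 rack coord mm -78.8 at -118.5 slope deg 0.12 rms 0.80
deck-y b 21 rack coord mm -95.0 at 22.0 slope deg -0.21 rms 0.81
deck+y b 21 rack coord mm 92.4 at 28.3 slope deg -0.56 rms 1.01
[-0.22352165  0.00179704] [-0.10441589 -0.0303603   0.0261465 ]
t9.67 pos [0.5598 0.0317 0.039 ] yaw_y 2.13 zax [ 0.     -0.0012 -1.    ] F [ 0.4 -2.  -1.3] gap 0.0145 grip 58.8 
 go units [-2.54  -0.082  0.082] turn tool z units 0.038
```

Call:
{"api": "step_arm", "payload": {
  "xyz": [
    [-0.2, 0, 0],
    [-0.2, 0, 0],
    [-0.2, 0, 0],
    [-0.2, 0, 0],
    [-0.2, 0, 0],
    [-0.2, 0, 0],
    [-0.2, 0, 0],
    [-0.2, 0, 0],
    [-0.2, 0, 0],
    [-0.2, 0, 0]
  ],
  "rotation": [
    [0, 0, 0],
    [0, 0, 0],
    [0, 0, 0],
    [0, 0, 0],
    [0, 0, 0],
    [0, 0, 0],
    [0, 0, 0],
    [0, 0, 0],
    [0, 0, 0],
    [0, 0, 0]
  ]
}}

```text
time_s: 10.5
eef_pos: [0.5616, -0.0172, 0.039]
tcp_rot: [0.694, 0.72, -0.0, 0.0]
ft_force: [0.2, 1.8, -2.1]
finger_gap: 0.0144
grip_force: 58.9
```

Call:
{"api": "step_arm", "payload": {
  "xyz": [
    [-0.1, 0, 0],
    [-0.1, 0, 0],
    [-0.1, 0, 0],
    [-0.1, 0, 0],
    [-0.1, 0, 0],
    [-0.1, 0, 0],
    [-0.1, 0, 0],
    [-0.1, 0, 0],
    [-0.1, 0, 0],
    [-0.1, 0, 0]
  ],
  "rotation": [
    [0, 0, 0],
    [0, 0, 0],
    [0, 0, 0],
    [0, 0, 0],
    [0, 0, 0],
    [0, 0, 0],
    [0, 0, 0],
    [0, 0, 0],
    [0, 0, 0],
    [0, 0, 0]
  ]
}}

```text
time_s: 11.33
eef_pos: [0.5625, -0.0419, 0.039]
tcp_rot: [0.694, 0.72, -0.0, 0.0]
ft_force: [-0.1, 1.8, -2.2]
finger_gap: 0.0142
grip_force: 58.9
```

```bash
python3 tr2.py | grep -E "side"; python3 -c "
from h import *
print(inrk(r.get_obs()['eef_pos']),r.get_obs()['ft_torque'])
x,y=rk(-.115,0);to(x,y,.037,1.9)"
```

```text
side+y 9 rack coord mm 77.7 at -42.6 slope deg -0.84 rms 0.50
side-y 35 rack coord mm -78.2 at -45.6 slope deg -0.04 rms 0.86
[-0.14933909  0.00218879] [ 0.07427657  0.0237442  -0.01050977]
t11.38 pos [ 0.5626 -0.0425  0.039 ] yaw_y 2.14 zax [ 2.e-04 -7.e-04 -1.e+00] F [-0.6  0.5 -2.6] gap 0.0143 grip 58.9 
 go units [-1.373 -0.093  0.081] turn tool z units 0.040
```

```bash
python3 - <<'E'
from h import *
C=cal("top");p=np.load("tlast.npz")["p"];g=p.max(2).astype(int)
for (u0,u1,v0,v1) in((336,348,191,203),(338,351,221,234)):
    s=g[v0:v1,u0:u1];t=s.min()+25;v,u=np.nonzero(s<t);k=np.array([inrk(ray("top",a+u0,b+v0,.02,C)) for a,b in zip(u,v)])
    print(s.min(),len(u),(k.min(0)*1e3).round(1),(k.max(0)*1e3).round(1))
E
```

```text
18 8 [89.8 40.1] [93.3 48.9]
24 9 [ 90.8 -51.5] [ 94.4 -40. ]
```

The buffers show in the stored top view, with faces at rack x≈88–89 mm. The tray's front is now at about +52 mm. I'll go 25 mm further, then feel for contact in small steps.

Call:
{"api": "step_arm", "payload": {
  "xyz": [
    [-0.1, 0, 0],
    [-0.1, 0, 0],
    [-0.1, 0, 0],
    [-0.1, 0, 0],
    [-0.1, 0, 0],
    [-0.1, 0, 0],
    [-0.1, 0, 0],
    [-0.1, 0, 0],
    [-0.1, 0, 0],
    [-0.1, 0, 0]
  ],
  "rotation": [
    [0, 0, 0],
    [0, 0, 0],
    [0, 0, 0],
    [0, 0, 0],
    [0, 0, 0],
    [0, 0, 0],
    [0, 0, 0],
    [0, 0, 0],
    [0, 0, 0],
    [0, 0, 0]
  ]
}}

```text
time_s: 12.22
eef_pos: [0.5634, -0.067, 0.039]
tcp_rot: [0.694, 0.72, -0.0, 0.0]
ft_force: [0.0, 2.0, -1.9]
finger_gap: 0.0145
grip_force: 58.9
```

Call:
{"api": "step_arm", "payload": {
  "xyz": [
    [-0.02, 0, 0],
    [-0.02, 0, 0],
    [-0.02, 0, 0],
    [-0.02, 0, 0],
    [-0.02, 0, 0],
    [-0.02, 0, 0],
    [0, 0, 0],
    [0, 0, 0],
    [0, 0, 0],
    [0, 0, 0]
  ],
  "rotation": [
    [0, 0, 0],
    [0, 0, 0],
    [0, 0, 0],
    [0, 0, 0],
    [0, 0, 0],
    [0, 0, 0],
    [0, 0, 0],
    [0, 0, 0],
    [0, 0, 0],
    [0, 0, 0]
  ]
}}

```text
time_s: 13.05
eef_pos: [0.5636, -0.0697, 0.039]
tcp_rot: [0.694, 0.72, -0.0, 0.0]
ft_force: [1.0, 0.6, -2.1]
finger_gap: 0.0142
grip_force: 58.9
```

Call:
{"api": "step_arm", "payload": {
  "xyz": [
    [-0.012, 0, 0],
    [-0.012, 0, 0],
    [-0.012, 0, 0],
    [-0.012, 0, 0],
    [-0.012, 0, 0],
    [-0.012, 0, 0],
    [-0.012, 0, 0],
    [-0.012, 0, 0],
    [-0.012, 0, 0],
    [-0.012, 0, 0]
  ],
  "rotation": [
    [0, 0, 0],
    [0, 0, 0],
    [0, 0, 0],
    [0, 0, 0],
    [0, 0, 0],
    [0, 0, 0],
    [0, 0, 0],
    [0, 0, 0],
    [0, 0, 0],
    [0, 0, 0]
  ]
}}

```text
time_s: 13.88
eef_pos: [0.5637, -0.0727, 0.039]
tcp_rot: [0.694, 0.72, -0.0, 0.0]
ft_force: [0.2, 1.3, -2.4]
finger_gap: 0.0142
grip_force: 58.9
```

Call:
{"api": "step_arm", "payload": {
  "xyz": [
    [-0.01, 0, 0],
    [-0.01, 0, 0],
    [-0.01, 0, 0],
    [-0.01, 0, 0],
    [-0.01, 0, 0],
    [-0.01, 0, 0],
    [-0.01, 0, 0],
    [-0.01, 0, 0],
    [-0.01, 0, 0],
    [-0.01, 0, 0]
  ],
  "rotation": [
    [0, 0, 0],
    [0, 0, 0],
    [0, 0, 0],
    [0, 0, 0],
    [0, 0, 0],
    [0, 0, 0],
    [0, 0, 0],
    [0, 0, 0],
    [0, 0, 0],
    [0, 0, 0]
  ]
}}

```text
time_s: 14.72
eef_pos: [0.5638, -0.0752, 0.039]
tcp_rot: [0.694, 0.72, -0.0, 0.0]
ft_force: [-0.2, 1.4, -2.2]
finger_gap: 0.0142
grip_force: 58.9
```

Call:
{"api": "step_arm", "payload": {
  "xyz": [
    [-0.01, 0, 0],
    [-0.01, 0, 0],
    [-0.01, 0, 0],
    [-0.01, 0, 0],
    [-0.01, 0, 0],
    [-0.01, 0, 0],
    [-0.01, 0, 0],
    [-0.01, 0, 0],
    [-0.01, 0, 0],
    [-0.01, 0, 0]
  ],
  "rotation": [
    [0, 0, 0],
    [0, 0, 0],
    [0, 0, 0],
    [0, 0, 0],
    [0, 0, 0],
    [0, 0, 0],
    [0, 0, 0],
    [0, 0, 0],
    [0, 0, 0],
    [0, 0, 0]
  ]
}}

```text
time_s: 15.55
eef_pos: [0.5639, -0.0774, 0.039]
tcp_rot: [0.694, 0.72, 0.0, -0.0]
ft_force: [-0.5, 3.4, -1.4]
finger_gap: 0.0142
grip_force: 59.0
```

Call:
{"api": "step_arm", "payload": {
  "xyz": [
    [-0.01, 0, 0],
    [-0.01, 0, 0],
    [-0.01, 0, 0],
    [-0.01, 0, 0],
    [-0.01, 0, 0],
    [-0.01, 0, 0],
    [0, 0, 0],
    [0, 0, 0],
    [0, 0, 0],
    [0, 0, 0]
  ],
  "rotation": [
    [0, 0, 0],
    [0, 0, 0],
    [0, 0, 0],
    [0, 0, 0],
    [0, 0, 0],
    [0, 0, 0],
    [0, 0, 0],
    [0, 0, 0],
    [0, 0, 0],
    [0, 0, 0]
  ]
}}

```text
time_s: 16.38
eef_pos: [0.5639, -0.0784, 0.039]
tcp_rot: [0.694, 0.72, 0.0, -0.0]
ft_force: [-0.1, 5.6, -1.1]
finger_gap: 0.014
grip_force: 59.1
```

```bash
python3 -c "
from h import *
print(inrk(r.get_obs()['eef_pos']),r.get_obs()['ft_torque'])
to(*rk(-.115,0),.037,1.9)"
```

```text
[-0.11337802  0.00221388] [ 0.94950407 -0.02049048 -0.02904277]
t16.38 pos [ 0.5639 -0.0784  0.039 ] yaw_y 2.12 zax [-1.0e-04  1.2e-03 -1.0e+00] F [-0.1  5.6 -1.1] gap 0.0140 grip 59.1 
 go units [ 0.065 -0.088  0.08 ] turn tool z units 0.036
```

Call:
{"api": "step_arm", "payload": {
  "xyz": [
    [-0.01, 0, 0],
    [-0.01, 0, 0],
    [-0.01, 0, 0],
    [-0.01, 0, 0],
    [-0.01, 0, 0],
    [-0.01, 0, 0],
    [-0.01, 0, 0],
    [-0.01, 0, 0],
    [0, 0, 0],
    [0, 0, 0]
  ],
  "rotation": [
    [0, 0, 0],
    [0, 0, 0],
    [0, 0, 0],
    [0, 0, 0],
    [0, 0, 0],
    [0, 0, 0],
    [0, 0, 0],
    [0, 0, 0],
    [0, 0, 0],
    [0, 0, 0]
  ]
}}

```text
time_s: 17.22
eef_pos: [0.5638, -0.0793, 0.039]
tcp_rot: [0.694, 0.72, 0.001, -0.001]
ft_force: [1.0, 8.9, -0.5]
finger_gap: 0.0142
grip_force: 59.1
```

That is about 7 N over sliding, so the tray is well seated. Releasing and rising.

Call:
{"api": "step_arm", "payload": {
  "xyz": [
    [0, 0, 0],
    [0, 0, 0],
    [0, 0, 0],
    [0, 0, 0],
    [0, 0, 0],
    [0, 0, 0],
    [0, 0, -0.3],
    [0, 0, -0.5],
    [0, 0, -0.7],
    [0, 0, -0.7]
  ],
  "rotation": [
    [0, 0, 0],
    [0, 0, 0],
    [0, 0, 0],
    [0, 0, 0],
    [0, 0, 0],
    [0, 0, 0],
    [0, 0, 0],
    [0, 0, 0],
    [0, 0, 0],
    [0, 0, 0]
  ],
  "jaw": 1
}}

```text
time_s: 18.05
eef_pos: [0.5637, -0.0812, 0.0947]
tcp_rot: [0.694, 0.72, -0.0, -0.0]
ft_force: [0.2, -0.1, 0.0]
finger_gap: 0.0855
grip_force: 0.0
```

Call:
{"api": "step_arm", "payload": {
  "xyz": [
    [0, 0, -1],
    [0, 0, -1],
    [0, 0, -1],
    [0, 0, 0],
    [0, 0, 0],
    [0, 0, 0],
    [0, 0, 0],
    [0, 0, 0],
    [0, 0, 0],
    [0, 0, 0]
  ],
  "rotation": [
    [0, 0, 0],
    [0, 0, 1],
    [0, 0, 1],
    [0, 0, 1],
    [0, 0, 1],
    [0, 0, 1],
    [0, 0, 1],
    [0, 0, 1],
    [0, 0, 1],
    [0, 0, 1]
  ]
}}

```text
time_s: 18.88
eef_pos: [0.564, -0.0813, 0.1696]
tcp_rot: [0.946, 0.324, 0.0, 0.0]
ft_force: [0.6, -0.4, -0.1]
finger_gap: 0.0854
grip_force: 0.0
```

```bash
python3 -c "
from h import *
to(.3767,-.2485,.15,-88)"; python3 tr2.py | grep -E "side|front"
```

```text
t18.88 pos [ 0.564  -0.0813  0.1696] yaw_y -52.16 zax [ 5.e-04 -5.e-04 -1.e+00] F [ 0.6 -0.4 -0.1] gap 0.0854 grip 0.0 
 go units [-10.017   0.686   0.784] turn tool z units 5.973
side+y 2 rack coord mm 77.2 at -1.4 slope deg -3.40 rms 0.00
side-y 22 rack coord mm -78.2 at -22.4 slope deg 0.50 rms 0.98Traceback (most recent call last):
  File "tr2.py", line 13, in <module>
    line(K[(abs(R_[:,0]-.084)<.01)&(abs(R_[:,1])<.07)],0,"front")
    ~~~~^^^^^^^^^^^^^^^^^^^^^^^^^^^^^^^^^^^^^^^^^^^^^^^^^^^^^^^^^
  File "tr2.py", line 8, in line
    s=s.astype(np.float32);l=cv2.fitLine(s,cv2.DIST_HUBER,0,.001,.001).ravel();k=l[1-ax] and l[ax]/l[1-ax]
                             ~~~~~~~~~~~^^^^^^^^^^^^^^^^^^^^^^^^^^^^^^
cv2.error: OpenCV(4.12.0) /io/opencv/modules/imgproc/src/linefit.cpp:50: error: (-215:Assertion failed) count > 0 in function 'fitLine2D_wods'
```

Call:
{"api": "step_arm", "payload": {
  "xyz": [
    [-1, 0.07, 0],
    [-1, 0.07, 0],
    [-1, 0.07, 0],
    [-1, 0.07, 0],
    [-1, 0.07, 0],
    [-1, 0.07, 0],
    [-1, 0.07, 0],
    [-1, 0.07, 0],
    [-1, 0.07, 0],
    [-1, 0.07, 0]
  ],
  "rotation": [
    [0, 0, 0],
    [0, 0, 0],
    [0, 0, 0],
    [0, 0, 0],
    [0, 0, 0],
    [0, 0, 0],
    [0, 0, 0],
    [0, 0, 0],
    [0, 0, 0],
    [0, 0, 0]
  ]
}}

```text
time_s: 19.77
eef_pos: [0.3772, -0.2501, 0.1696]
tcp_rot: [0.945, 0.328, 0.0, 0.001]
ft_force: [-0.1, 0.4, -0.4]
finger_gap: 0.0854
grip_force: 0.0
```

Call:
{"api": "step_arm", "payload": {
  "xyz": [
    [0, 0, 0],
    [0, 0, 0],
    [0, 0, 0],
    [0, 0, 0],
    [0, 0, 0],
    [0, 0, 0],
    [0, 0, 0],
    [0, 0, 0],
    [0, 0, 0],
    [0, 0, 0]
  ],
  "rotation": [
    [0, 0, 1],
    [0, 0, 1],
    [0, 0, 1],
    [0, 0, 1],
    [0, 0, 1],
    [0, 0, 1],
    [0, 0, 0],
    [0, 0, 0],
    [0, 0, 0],
    [0, 0, 0]
  ]
}}

```text
time_s: 20.6
eef_pos: [0.3782, -0.2493, 0.1692]
tcp_rot: [1.0, 0.02, 0.0, 0.0]
ft_force: [-0.6, 0.2, -0.0]
finger_gap: 0.0854
grip_force: 0.0
```

```bash
python3 - <<'E'
from h import *
C=cal("wrist");p,d=r.grab_frame("wrist");W=cloud("wrist",d,C)
m=(W[...,2]>.054)&(W[...,2]<.07)&(np.hypot(W[...,0]-.3767,W[...,1]+.2485)<.045)
q=W[m];c,rad=cv2.minEnclosingCircle(q[:,:2].astype(np.float32));print(len(q),c,rad,np.percentile(q[:,2],[50,98]))
save("w2.png",p)
to(*c,.028,-88.1)
E
```

```text
678 (0.37799686193466187, -0.24758511781692505) 0.031279053539037704 [0.06043267 0.0624558 ]
t20.65 pos [ 0.3781 -0.2493  0.1691] yaw_y -87.77 zax [ 1.e-04 -2.e-04 -1.e+00] F [ 0.1 -0.2  0.3] gap 0.0849 grip 0.0 
 go units [-4.000e-03 -7.200e-02  5.644e+00] turn tool z units 0.055
```

View pics/w2.png

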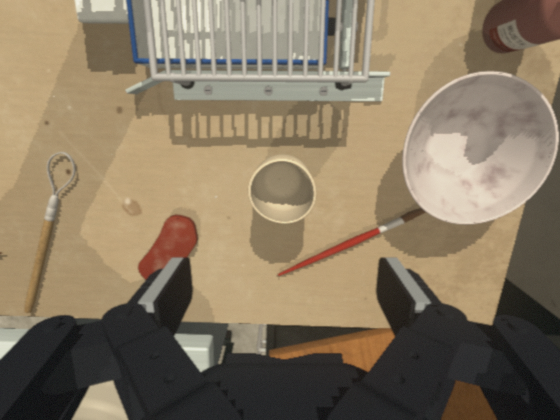

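The pot is at (283,190), midway between the fingers (x≈180 and x≈390), with nothing in the way. The tray's blue rim shows inside the rack at the top, with its far edge against the buffer at (330,30). Descending.

Call:
{"api": "step_arm", "payload": {
  "xyz": [
    [0, -0.07, 0.8],
    [0, 0, 0.8],
    [0, 0, 0.8],
    [0, 0, 0.8],
    [0, 0, 0.7],
    [0, 0, 0.6],
    [0, 0, 0.6],
    [0, 0, 0.4],
    [0, 0, 0.3],
    [0, 0, 0]
  ],
  "rotation": [
    [0, 0, 0.05],
    [0, 0, 0],
    [0, 0, 0],
    [0, 0, 0],
    [0, 0, 0],
    [0, 0, 0],
    [0, 0, 0],
    [0, 0, 0],
    [0, 0, 0],
    [0, 0, 0]
  ]
}}

```text
time_s: 21.48
eef_pos: [0.3773, -0.2469, 0.0228]
tcp_rot: [1.0, 0.016, -0.001, -0.001]
ft_force: [-0.4, -0.4, 0.4]
finger_gap: 0.0855
grip_force: 0.0
```

Call:
{"api": "step_arm", "payload": {
  "xyz": [
    [0, 0, 0],
    [0, 0, 0],
    [0, 0, 0],
    [0, 0, 0],
    [0, 0, 0],
    [0, 0, 0],
    [0, 0, 0],
    [0, 0, 0],
    [0, 0, 0],
    [0, 0, 0]
  ],
  "rotation": [
    [0, 0, 0],
    [0, 0, 0],
    [0, 0, 0],
    [0, 0, 0],
    [0, 0, 0],
    [0, 0, 0],
    [0, 0, 0],
    [0, 0, 0],
    [0, 0, 0],
    [0, 0, 0]
  ],
  "jaw": -1
}}

```text
time_s: 22.32
eef_pos: [0.3788, -0.248, 0.0255]
tcp_rot: [1.0, 0.016, 0.001, 0.001]
ft_force: [-0.2, 0.9, 5.6]
finger_gap: 0.0582
grip_force: 62.7
```

Call:
{"api": "step_arm", "payload": {
  "xyz": [
    [0, 0, -0.1],
    [0, 0, -0.2],
    [0, 0, -0.4],
    [0, 0, -0.6],
    [0, 0, -0.6],
    [0, 0, -0.6],
    [0, 0, -0.6],
    [0, 0, -0.6],
    [0, 0, -0.3],
    [0, 0, 0]
  ],
  "rotation": [
    [0, 0, 0],
    [0, 0, 0],
    [0, 0, 0],
    [0, 0, 0],
    [0, 0, 0],
    [0, 0, 0],
    [0, 0, 0],
    [0, 0, 0],
    [0, 0, 0],
    [0, 0, 0]
  ]
}}

```text
time_s: 23.15
eef_pos: [0.3792, -0.2486, 0.126]
tcp_rot: [1.0, 0.016, 0.002, 0.002]
ft_force: [0.3, -0.0, -1.4]
finger_gap: 0.0581
grip_force: 64.3
```

```bash
python3 - <<'E'
from h import *
to(*rk(.03,-.043),.15,-88.1)
C=cal("wrist");p,d=r.grab_frame("wrist");W=cloud("wrist",d,C);o=r.get_obs()["eef_pos"]
q=W[(np.hypot(W[...,0]-o[0],W[...,1]-o[1])<.045)&(W[...,2]>o[2]-.06)&(W[...,2]<o[2]+.06)]
q=q[q[:,2]>np.percentile(q[:,2],99)-.006] if len(q) else q
print(len(q),q.min(0),q.max(0)) if len(q) else 0
save("w3.png",p)
E
```

```text
t23.15 pos [ 0.3792 -0.2486  0.126 ] yaw_y -88.16 zax [ 0.0033 -0.0032 -1.    ] F [ 0.3 -0.  -1.4] gap 0.0581 grip 64.3 
 go units [ 5.802 -0.826 -0.945] turn tool z units -0.009
903 [ 0.36641979 -0.29069413  0.17761626] [ 0.39122936 -0.20547549  0.1847646 ]
```

View pics/w3.png

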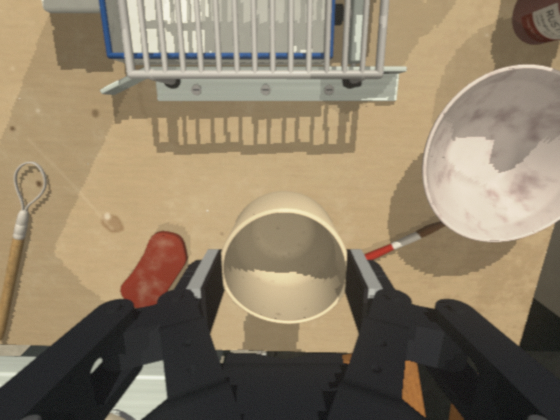

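The pot is held upright between the fingers at (283,260). Moving over the deck.

Call:
{"api": "step_arm", "payload": {
  "xyz": [
    [0, 0, -0.5],
    [0.3, 0, -0.45],
    [0.6, -0.1, 0],
    [0.8, -0.1, 0],
    [0.8, -0.1, 0],
    [0.8, -0.15, 0],
    [0.8, -0.15, 0],
    [0.8, -0.13, 0],
    [0.6, -0.1, 0],
    [0.3, 0, 0]
  ],
  "rotation": [
    [0, 0, 0],
    [0, 0, 0],
    [0, 0, 0],
    [0, 0, 0],
    [0, 0, 0],
    [0, 0, 0],
    [0, 0, 0],
    [0, 0, 0],
    [0, 0, 0],
    [0, 0, 0]
  ]
}}

```text
time_s: 24.03
eef_pos: [0.5236, -0.2214, 0.1462]
tcp_rot: [1.0, 0.017, -0.001, -0.001]
ft_force: [0.2, -0.5, -1.8]
finger_gap: 0.0582
grip_force: 64.5
```

```bash
python3 - <<'E'
from h import *
to(*rk(.03,-.043),.0755,-88.1)
C=cal("top");p,d=r.grab_frame("top");W=cloud("top",d,C)
W=cloud("top",d,C);m=(W[...,2]>.078)&(W[...,2]<.1);m[:172]=0;m[212:]=0;m[:,:300]=0;m[:,:300]=0;m[:,345:]=0
q=W[m];print("drained",len(q),cv2.minEnclosingCircle(q[:,:2].astype(np.float32))if len(q) else 0)
E
```

```text
t24.03 pos [ 0.5236 -0.2214  0.1462] yaw_y -88.10 zax [-0.0011  0.0013 -1.    ] F [ 0.2 -0.5 -1.8] gap 0.0582 grip 64.5 
 go units [-0.007  0.078  2.828] turn tool z units 0.001
drained 18 ((0.6237065196037292, -0.19582627713680267), 0.02027210406959057)
```

Call:
{"api": "step_arm", "payload": {
  "xyz": [
    [0, 0.08, 0.3],
    [0, 0, 0.4],
    [0, 0, 0.4],
    [0, 0, 0.4],
    [0, 0, 0.4],
    [0, 0, 0.3],
    [0, 0, 0.2],
    [0, 0, 0.1],
    [0, 0, 0],
    [0, 0, 0]
  ],
  "rotation": [
    [0, 0, 0],
    [0, 0, 0],
    [0, 0, 0],
    [0, 0, 0],
    [0, 0, 0],
    [0, 0, 0],
    [0, 0, 0],
    [0, 0, 0],
    [0, 0, 0],
    [0, 0, 0]
  ]
}}

```text
time_s: 24.92
eef_pos: [0.5227, -0.2243, 0.0854]
tcp_rot: [1.0, 0.016, 0.0, 0.0]
ft_force: [-0.8, 0.6, -1.2]
finger_gap: 0.0579
grip_force: 64.5
```

Call:
{"api": "step_arm", "payload": {
  "xyz": [
    [0, 0, 0.02],
    [0, 0, 0.02],
    [0, 0, 0.02],
    [0, 0, 0.02],
    [0, 0, 0.02],
    [0, 0, 0.02],
    [0, 0, 0.02],
    [0, 0, 0.02],
    [0, 0, 0.02],
    [0, 0, 0]
  ],
  "rotation": [
    [0, 0, 0],
    [0, 0, 0],
    [0, 0, 0],
    [0, 0, 0],
    [0, 0, 0],
    [0, 0, 0],
    [0, 0, 0],
    [0, 0, 0],
    [0, 0, 0],
    [0, 0, 0]
  ]
}}

```text
time_s: 25.75
eef_pos: [0.5223, -0.2242, 0.0806]
tcp_rot: [1.0, 0.016, -0.0, -0.0]
ft_force: [-0.1, -0.1, -0.5]
finger_gap: 0.058
grip_force: 64.5
```

Call:
{"api": "step_arm", "payload": {
  "xyz": [
    [0, 0, 0.012],
    [0, 0, 0.012],
    [0, 0, 0.012],
    [0, 0, 0.012],
    [0, 0, 0.012],
    [0, 0, 0.012],
    [0, 0, 0.012],
    [0, 0, 0.012],
    [0, 0, 0.012],
    [0, 0, 0.012]
  ],
  "rotation": [
    [0, 0, 0],
    [0, 0, 0],
    [0, 0, 0],
    [0, 0, 0],
    [0, 0, 0],
    [0, 0, 0],
    [0, 0, 0],
    [0, 0, 0],
    [0, 0, 0],
    [0, 0, 0]
  ]
}}

```text
time_s: 26.58
eef_pos: [0.5224, -0.2242, 0.0777]
tcp_rot: [1.0, 0.016, 0.0, 0.0]
ft_force: [-0.1, -0.8, -0.6]
finger_gap: 0.058
grip_force: 64.5
```

Call:
{"api": "step_arm", "payload": {
  "xyz": [
    [0, 0, 0.008],
    [0, 0, 0.008],
    [0, 0, 0.008],
    [0, 0, 0.008],
    [0, 0, 0.008],
    [0, 0, 0.008],
    [0, 0, 0.008],
    [0, 0, 0.008],
    [0, 0, 0.008],
    [0, 0, 0.008]
  ],
  "rotation": [
    [0, 0, 0],
    [0, 0, 0],
    [0, 0, 0],
    [0, 0, 0],
    [0, 0, 0],
    [0, 0, 0],
    [0, 0, 0],
    [0, 0, 0],
    [0, 0, 0],
    [0, 0, 0]
  ]
}}

```text
time_s: 27.42
eef_pos: [0.5224, -0.2242, 0.0757]
tcp_rot: [1.0, 0.016, 0.0, 0.0]
ft_force: [-0.7, -0.2, -0.8]
finger_gap: 0.0578
grip_force: 64.5
```

Call:
{"api": "step_arm", "payload": {
  "xyz": [
    [0, 0, 0.006],
    [0, 0, 0.006],
    [0, 0, 0.006],
    [0, 0, 0.006],
    [0, 0, 0.006],
    [0, 0, 0.006],
    [0, 0, 0.006],
    [0, 0, 0.006],
    [0, 0, 0.006],
    [0, 0, 0.006]
  ],
  "rotation": [
    [0, 0, 0],
    [0, 0, 0],
    [0, 0, 0],
    [0, 0, 0],
    [0, 0, 0],
    [0, 0, 0],
    [0, 0, 0],
    [0, 0, 0],
    [0, 0, 0],
    [0, 0, 0]
  ]
}}

```text
time_s: 28.25
eef_pos: [0.5227, -0.2242, 0.0754]
tcp_rot: [1.0, 0.016, 0.0, 0.0]
ft_force: [-2.1, 1.1, 8.9]
finger_gap: 0.058
grip_force: 65.7
```

Contact. Easing off slightly, then opening.

Call:
{"api": "step_arm", "payload": {
  "xyz": [
    [0, 0, -0.02],
    [0, 0, -0.02],
    [0, 0, 0],
    [0, 0, 0],
    [0, 0, 0],
    [0, 0, 0],
    [0, 0, 0],
    [0, 0, 0],
    [0, 0, 0],
    [0, 0, 0]
  ],
  "rotation": [
    [0, 0, 0],
    [0, 0, 0],
    [0, 0, 0],
    [0, 0, 0],
    [0, 0, 0],
    [0, 0, 0],
    [0, 0, 0],
    [0, 0, 0],
    [0, 0, 0],
    [0, 0, 0]
  ]
}}

```text
time_s: 29.08
eef_pos: [0.5225, -0.2242, 0.0755]
tcp_rot: [1.0, 0.016, 0.0, 0.0]
ft_force: [-1.1, 1.7, 5.4]
finger_gap: 0.0578
grip_force: 65.3
```

Call:
{"api": "step_arm", "payload": {
  "xyz": [
    [0, 0, 0],
    [0, 0, 0],
    [0, 0, 0],
    [0, 0, 0],
    [0, 0, 0],
    [0, 0, 0],
    [0, 0, 0],
    [0, 0, 0],
    [0, 0, 0],
    [0, 0, 0]
  ],
  "rotation": [
    [0, 0, 0],
    [0, 0, 0],
    [0, 0, 0],
    [0, 0, 0],
    [0, 0, 0],
    [0, 0, 0],
    [0, 0, 0],
    [0, 0, 0],
    [0, 0, 0],
    [0, 0, 0]
  ],
  "jaw": 1
}}

```text
time_s: 29.92
eef_pos: [0.5224, -0.2242, 0.0753]
tcp_rot: [1.0, 0.016, 0.0, 0.0]
ft_force: [0.1, 0.3, 0.0]
finger_gap: 0.0855
grip_force: 0.0
```

Call:
{"api": "step_arm", "payload": {
  "xyz": [
    [0, 0, -0.1],
    [0, 0, -0.3],
    [0, 0, -0.5],
    [0, 0, -0.8],
    [0, 0, -1],
    [0, 0, -1],
    [0, 0, -1],
    [0, 0, -1],
    [0, 0, -1],
    [0, 0, 0]
  ],
  "rotation": [
    [0, 0, 0],
    [0, 0, 0],
    [0, 0, 0],
    [0, 0, 0],
    [0, 0, 0],
    [0, 0, 0],
    [0, 0, 0],
    [0, 0, 0],
    [0, 0, 0],
    [0, 0, 0]
  ]
}}

```text
time_s: 30.75
eef_pos: [0.5251, -0.2257, 0.2492]
tcp_rot: [1.0, 0.016, 0.005, 0.003]
ft_force: [-0.0, -0.0, 0.5]
finger_gap: 0.0854
grip_force: 0.0
```

Call:
{"api": "step_arm", "payload": {
  "xyz": [
    [-0.9, 0, 0],
    [-0.9, 0, 0],
    [-0.9, 0, 0],
    [-0.9, 0, 0],
    [-0.9, 0, 0],
    [-0.9, 0, 0],
    [-0.9, 0, 0],
    [-0.9, 0, 0],
    [0, 0, 0],
    [0, 0, 0]
  ],
  "rotation": [
    [0, 0, 0],
    [0, 0, 0],
    [0, 0, 0],
    [0, 0, 0],
    [0, 0, 0],
    [0, 0, 0],
    [0, 0, 0],
    [0, 0, 0],
    [0, 0, 0],
    [0, 0, 0]
  ]
}}

```text
time_s: 31.58
eef_pos: [0.3418, -0.2298, 0.2432]
tcp_rot: [1.0, 0.015, 0.001, 0.0]
ft_force: [0.6, 0.0, -0.4]
finger_gap: 0.0853
grip_force: 0.0
```

```bash
python3 - <<'E'
from h import *
C=cal("wrist");p,d=r.grab_frame("wrist");W=cloud("wrist",d,C);o=r.get_obs()["eef_pos"];print(o)
for nm,c,zl,zh in(("pot",(.5225,-.2242),.1,.13),("drained",(.614,-.2235),.08,.1)):
    q=W[(np.hypot(W[...,0]-c[0],W[...,1]-c[1])<.048)&(W[...,2]>zl)&(W[...,2]<zh)]
    print(nm,len(q),cv2.minEnclosingCircle(q[:,:2].astype(np.float32))if len(q) else 0,np.percentile(q[:,2],[5,50,95]) if len(q) else 0)
p2,d2=r.grab_frame("top");
b=np.zeros((420,800,3),np.uint8);b[:,:500]=p[:,30:530];b[:300,500:]=cv2.resize(p2[165:275,260:370],(300,300));save("end.png",b)
E
```

```text
[ 0.34268326 -0.23007056  0.24316868]
pot 320 ((0.5037856101989746, -0.22521314024925232), 0.024686573073267937) [0.10112773 0.10930373 0.11121317]
drained 0 0 0
```

View pics/end.png

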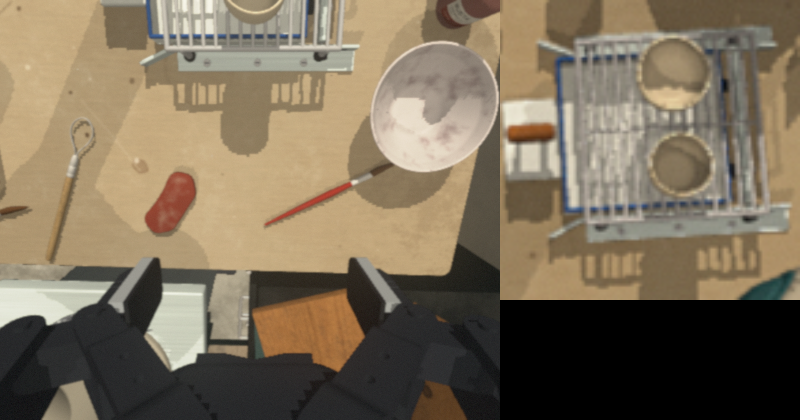

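The last picture shows both pots upright on the wires with a clear gap between them, the drained one at (674,73) and the glazed one at (681,163). The tray's front edge is at x≈720, against the buffers at x≈726, and the arm is clear.

```bash
python3 -c "
from h import *
print(r.hand_in())"
```

```text
the job is handed in; nothing more can be done
None
```

I handed the job in at about 32 s: the tray is seated against the buffers at about 7 N over sliding, and the glazed pot stands upright on the wires over it, about 20 mm clear of the drained pot; I did not re-measure the tray's seating after letting go of the handle, and the hand-in returned no verdict.

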